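# Fit the flatted-bore rotor to the laboratory centrifuge

## Task

Two tube rotors lie on the lab counter beside a small centrifuge whose lid is off. Take the rotor whose hub has one flat side and a D-shaped bore, turn it so that the flat of its bore faces the same way as the flat on the spindle, and put it on the spindle, right way up and fully home on the collar. Leave the other rotor, the one with the round hub, where it lies, and let go of the fitted rotor.

Things in the scene. Friction and masses are not known exactly. Their poses are not given: they have to be found in the camera images.
- rotor_hub (a point): rotor to fit, loose, aluminium, 0.33 kg: round flange 100 mm wide, 10 thick; hub up to 58 mm over the underside, from above 40 mm wide: parallel sides at y -20 and +20 mm (x 0 to 14; pinch these), flat face at x +14, half-round back. D-bore right through: 28 mm diameter, flat 6 mm from axis at +x. Point: on the bore axis 34 mm above the underside; x to the flat, z up
- spindle: steel, does not turn, upright in the fixed white drive unit (180 mm square, 60 high). Origin: on its axis at the top of its black D-shaped collar (44 mm, flat at +x too), where the rotor's underside rests, 70 mm above the counter; z up. D-section: 24 mm diameter, flat 4 mm from axis at +x, full to 26 mm, then tapering to a 10 mm tip at 40 mm. 2 mm radial play in the bore; flats must match to 10 degrees
- other_hub (a point): the other rotor, loose, to be left alone: same metal, size and flange, but a round hub 40 mm across with a round 16 mm bore, too small for the spindle. Point on its axis, 34 mm above its underside; z up
Not all that is in view belongs to the job. Leave any orange or red look-alike of the part that bears rotor_hub alone.

How it is judged:
By the outcome, as a careful person would: the job done as asked, in the order asked, and still so for the second after the job is handed in, with the robot touching nothing.
It also fails if it takes over 35 s, if anything falls off the work surface, if the arm or the gripper's body presses on something with over 40 N, if the wrist force passes 120 N, or if a joint passes its speed limit or range.

## Robot

A 7-joint arm with a two-finger parallel gripper is mounted at the origin on the work surface. World frame = base frame: x ahead of the robot, y to its left, z up, the work surface at z = 0. Lengths are in m, angles in rad, forces in N, time in s.
With the tool pointing down it reaches from about 0.4 to 0.85 m from the base axis. Payload 10.4 kg.
Tool frame: the origin (TCP) lies at the very end of the fingers, on their centre line; the grasp point (between the pads) lies 19 mm behind it; z points along the fingers, y is the direction in which the jaws open and shut (so a half turn about z gives the same grasp; the last joint's range is limited). The gripper opens to 87 mm and grips with 3 to 60 N. Pads are 19 mm wide; open, the fingers measure 117 mm over their backs; the gripper's body (75 mm by 190 mm) begins 51 mm behind the grasp point.
Start: joints at [1.119, 0.332, -0.065, 1.46, 0.022, 1.35, -0.088], TCP at [0.26, -0.568, 0.223] pointing down, gripper open.
Joint ranges: [-2.6, 2.6], [-0.5, 2.12], [-1.47, 1.34], [0.16, 2.42], [-1.27, 4.41], [0.06, 2.06], [-2.6, 2.6]. Speed limits (rad/s): [2.22, 2.22, 2.79, 2.79, 3.14, 3.14, 3.14].

## Interface

Orientations are given as a unit quaternion [x, y, z, w].
In Python, from bench import r, eyes, job gives the robot as it stands. The module is installed in compiled form; this text tells all that it offers.
- The arm moves only by the tool play_rows, never from a script. Its argument "motion" is a list of rows, each a list of 7 numbers: the shift along the tool's x, y, z as a fraction of full scale, then the turn, a rotation vector about the tool's x, y, z as a fraction of full scale, then the opening in per cent of the stroke, from 0 (shut) to 100 (fully open). A call has 1 to 5 rows; each row is the pose to reach, as a shift and turn from the pose commanded when the call began, along the tool's axes at that moment; what a row does not reach only later rows make up. Full scale, the value 1, is 0.2 m for a shift and 90 degrees for a turn. A row lasts 1/8 s, in which the tool goes at most 62.5 mm and 10.7 degrees, less where a joint would pass 70% of its speed; a pose out of reach is approached as far as the arm can. A call with a number of a shift or a turn outside -1 to 1 is refused whole. A call with a gripper value outside its range is refused whole. The fingers move at their own pace and stop on an object; "squeeze" is the grip in N (left out, the last holds). Time passes only in rows, so rows that repeat a pose let the fingers close. It gives the time, the measured TCP pose, the force and the opening at its end, in the units of the state.
- r.read_state(): the state, without advancing time (a new reading comes with each control period).
- eyes.camera(name): name is "side" or "top" or "wrist"; returns a dict with "image" (384x512x3 uint8, red, green, blue), "mtx" (3x3 intrinsics, pixels), "dist" ([k1, k2, p1, p2, k3] as OpenCV has them; the pictures are not rectified), "R" (3x3) and "t" (3): a world point X has camera coordinates R X + t. Camera axes: x right, y down, z forward; pixel columns grow to the right and rows downward; lengths in m; the calibration is good to about 2 mm. A picture is of the moment at which its call begins. There is no depth.
- job.close_job(): hands the job in, once; it reports no verdict.
Trained networks look in a picture, given as the dict that the camera call returned (one of the last four; its "shot" number tells which), for a name from the list of things; names that differ only in an ending like _2 or _b are one class to them, and where a whole thing is asked for, a point or a joint stands for the part that bears it (a point fixed in the world has none). Each returns a list of dicts, best first, with "p" (0 to 1); they miss things now and then, are a little off and sometimes report something else, mostly with a low value. They report only what shows in the picture. A call takes as long as a camera call. They do not tell look-alikes from the thing itself.
- eyes.regions_of(picture, label): "region" (384x512 bool, what is visible of it) and "xy" ([column, row] in pixels, amid what is visible of it).
- eyes.landmark_of(picture, label): "xy" ([column, row] in pixels: a listed point, or the origin of a listed thing).
The state is a dict: "time": time; "joint_positions": joint angles; "joint_vel": joint speeds; "joint_torque": joint torques, N m; "ee_pos": TCP position; "eef_rot": TCP orientation; "ft_force": force on the tool from outside, world axes, zero at the start; "torque": the same for the moment, N m; "width": finger opening in m.
Only numpy, scipy, OpenCV 4.12 (cv2) and the standard library are available. Lean on these libraries where they do the work, as an engineer would, in place of code of your own. Each camera call takes 0.05 s, during which the arm holds its last target. There are 200 camera calls.

## Working session

There is one attempt and no reset: what is moved stays moved. The work goes in short steps, Python scripts to look and compute and a tool call to move; the robot and the scene stay as the last step left them, time stands still between calls to the robot, and variables do not carry over. Pictures are saved under pics/ and viewed, about 8 in all and at most 12, crops included, and the job is handed in when it is done.

Besides the shell and the picture viewer there is one more tool, called after ">>>" by a JSON object that holds its "name" and its "arguments". play_rows: Moves the arm, as the interface text tells. Shift numbers are shares of 0.2 m and turn numbers shares of 90 degrees, none past 1 either way. Its arguments: {"type":"object","properties":{"motion":{"type":"array","items":{"type":"array","items":{"type":"number"}}},"squeeze":{"type":"number"}},"required":["motion"]}

```bash
mkdir -p pics
cat > h.py <<'E'
import numpy as np, cv2
from bench import r, eyes, job
def ray(c,uv):
    p=cv2.undistortPoints(np.array([[uv]],float),np.array(c["mtx"]),np.array(c["dist"]))[0,0]
    R=np.array(c["R"]);t=np.array(c["t"]).ravel()
    o=-R.T@t; d=R.T@np.array([p[0],p[1],1.]); return o,d/np.linalg.norm(d)
def atz(c,uv,z):
    o,d=ray(c,uv); return o+d*(z-o[2])/d[2]
def proj(c,X):
    R=np.array(c["R"]);t=np.array(c["t"]).ravel()
    return cv2.projectPoints(np.array(X,float).reshape(-1,3),cv2.Rodrigues(R)[0],t,np.array(c["mtx"]),np.array(c["dist"]))[0][:,0]
def tri(a,ua,b,ub):
    A=np.zeros((3,3));v=np.zeros(3)
    for c,u in((a,ua),(b,ub)):
        o,d=ray(c,u);M=np.eye(3)-np.outer(d,d);A+=M;v+=M@o
    return np.linalg.solve(A,v)
def save(n,im): cv2.imwrite("pics/"+n,cv2.cvtColor(np.ascontiguousarray(im),cv2.COLOR_RGB2BGR))
E
cat > a.py <<'E'
from h import *
s=r.read_state();print(s["time"],s["ee_pos"],s["eef_rot"],s["width"])
ims=[]
for n in("top","side","wrist"):
    c=eyes.camera(n);ims.append(c["image"]);print(n,"cam",-np.array(c["R"]).T@np.array(c["t"]).ravel())
    for l,z in(("rotor_hub",.034),("other_hub",.034),("spindle",.07)):
        for d in eyes.landmark_of(c,l)[:4]:print(l,d["p"],d["xy"],atz(c,d["xy"],z).round(3))
save("a1.png",cv2.resize(ims[0],(800,600),interpolation=cv2.INTER_CUBIC))
save("a2.png",cv2.resize(np.hstack(ims[1:]),(800,300),interpolation=cv2.INTER_AREA))
E
python3 a.py
```

```text
0.0 [ 0.2597029  -0.56806573  0.22176708] [ 9.77098177e-01  2.12787841e-01 -1.82434837e-04 -6.73426636e-04] 0.08671779710964082
top cam [ 0.24100779 -0.06035284  1.2994389 ]
rotor_hub 0.98 [351.1, 143.2] [ 0.655 -0.341  0.034]
rotor_hub 0.93 [327.8, 258.0] [ 0.336 -0.254  0.034]
rotor_hub 0.85 [227.9, 137.6] [0.682 0.007 0.034]
rotor_hub 0.62 [279.0, 159.2] [ 0.614 -0.135  0.034]
other_hub 0.87 [336.5, 202.0] [ 0.487 -0.288  0.034]
spindle 0.54 [156.7, 171.4] [0.58  0.199 0.07 ]
side cam [0.20945722 0.90855207 0.70750369]
rotor_hub 0.94 [327.4, 183.8] [ 0.331 -0.247  0.034]
rotor_hub 0.8 [270.3, 146.5] [ 0.547 -0.431  0.034]
rotor_hub 0.67 [178.7, 212.3] [0.674 0.008 0.034]
rotor_hub 0.61 [221.1, 187.3] [ 0.613 -0.141  0.034]
other_hub 0.76 [279.4, 169.9] [ 0.481 -0.286  0.034]
spindle 0.85 [183.3, 255.6] [0.571 0.204 0.07 ]
wrist cam [ 0.32406708 -0.53925275  0.38498232]
```

View pics/a1.png

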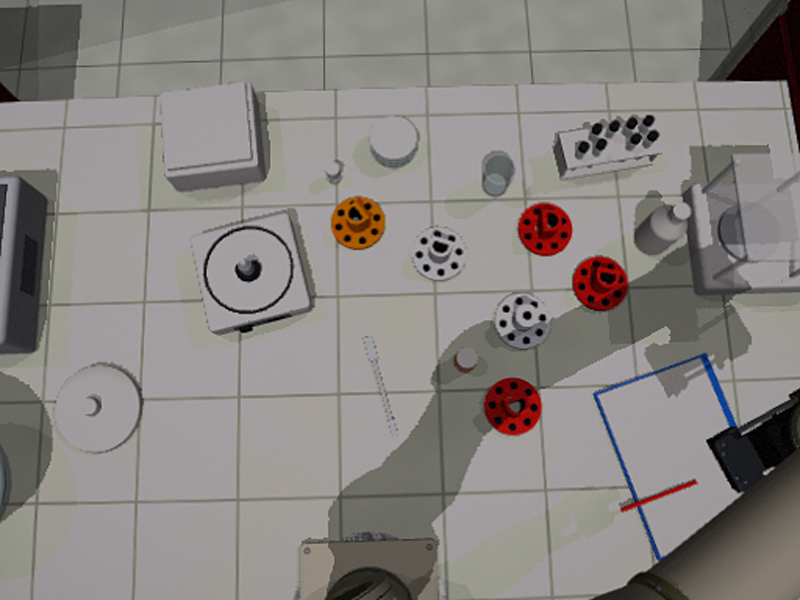

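View pics/a2.png

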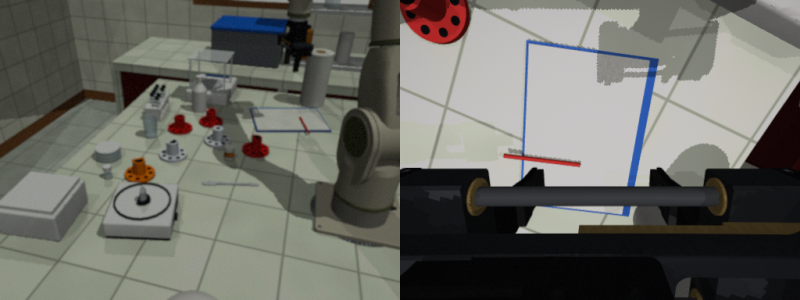

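In the top view, the candidates are as follows (native pixels). The silver rotor at (279,159) has a D-shaped hub. The silver one at (336,202) has a round hub, so it's other_hub. The orange one at (228,138) and the red ones at (351,143), (385,180) and (328,258) are look-alikes. The silver one at (279,159) fits. I'll confirm it in an enlarged crop, next to the spindle.

```bash
cat > b.py <<'E'
from h import *
c=eyes.camera("top");s=eyes.camera("side")
print("rotor",tri(c,[279,159.2],s,[221.1,187.3]),"spindle",tri(c,[156.7,171.4],s,[183.3,255.6]))
def crop(im,u,v,w): return cv2.resize(im[v-w:v+w,u-w:u+w],(400,400),interpolation=cv2.INTER_CUBIC)
save("b.png",np.hstack([crop(c["image"],280,160,22),crop(c["image"],158,170,22)]))
E
python3 b.py
```

```text
rotor [ 0.61175746 -0.13501232  0.03776051] spindle [0.57741529 0.19911013 0.06566879]
```

View pics/b.png

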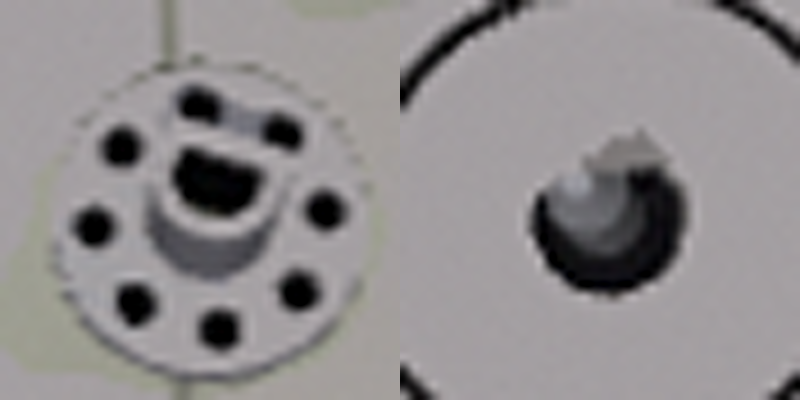

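It's confirmed: the silver rotor at (279,159) has a D-shaped bore and a flat hub side. It stands upright, with the flat facing roughly world +x. The spindle flat isn't clear from here, so I'll look at it from close by with the wrist camera. Setting out now.

>>> {"name": "play_rows", "arguments": {"motion": [[1,-0.5,0,0,0,0.3,100],[1,-0.5,0,0,0,0.45,100],[1,-0.5,0,0,0,0.45,100],[1,-0.5,0,0,0,0.45,100]]}}

```text
time: 1.2
ee_pos: [0.4018, -0.3921, 0.2228]
eef_rot: [0.99, -0.141, 0.0, 0.0]
ft_force: [0.2, -0.8, 0.2]
width: 0.0871
```

>>> {"name": "play_rows", "arguments": {"motion": [[0.15,-1,0,0,0,0,100],[0.15,-1,0,0,0,0,100],[0.15,-1,0,0,0,0,100],[0.15,-1,0,0,0,0,100]]}}

```text
time: 1.7
ee_pos: [0.4857, -0.2056, 0.2229]
eef_rot: [0.991, -0.135, 0.0, -0.0]
ft_force: [-0.3, -1.0, 1.1]
width: 0.0872
```

>>> {"name": "play_rows", "arguments": {"motion": [[0,-0.5,0,0,0,0,100],[0,-0.5,0,0,0,0,100],[0,-0.5,0,0,0,0,100]]}}

```text
time: 2.08
ee_pos: [0.5121, -0.1114, 0.2227]
eef_rot: [0.991, -0.136, 0.0, -0.0]
ft_force: [-1.0, 0.1, 1.1]
width: 0.087
```

```bash
cat > c.py <<'E'
from h import *
import sys
s=r.read_state();print(s["time"],s["ee_pos"],s["eef_rot"])
c=eyes.camera("wrist")
for l,z in(("rotor_hub",.034),("spindle",.07)):
    for d in eyes.landmark_of(c,l)[:3]:print(l,d["p"],d["xy"],atz(c,d["xy"],z).round(4))
im=c["image"];np.savez(sys.argv[1],**{k:np.array(c[k]) for k in("image","mtx","dist","R","t")})
save(sys.argv[1]+".png",cv2.resize(im,(768,576)))
E
python3 c.py c1
```

```text
2.075 [ 0.51205369 -0.11137909  0.22273022] [ 9.90672523e-01 -1.36263734e-01  2.27123395e-04 -3.07994303e-04]
rotor_hub 0.83 [501.4, 70.7] [ 0.5509 -0.4293  0.034 ]
rotor_hub 0.78 [250.2, 87.0] [ 0.6158 -0.1381  0.034 ]
rotor_hub 0.75 [117.8, 70.4] [0.6762 0.0099 0.034 ]
```

View pics/c1.png

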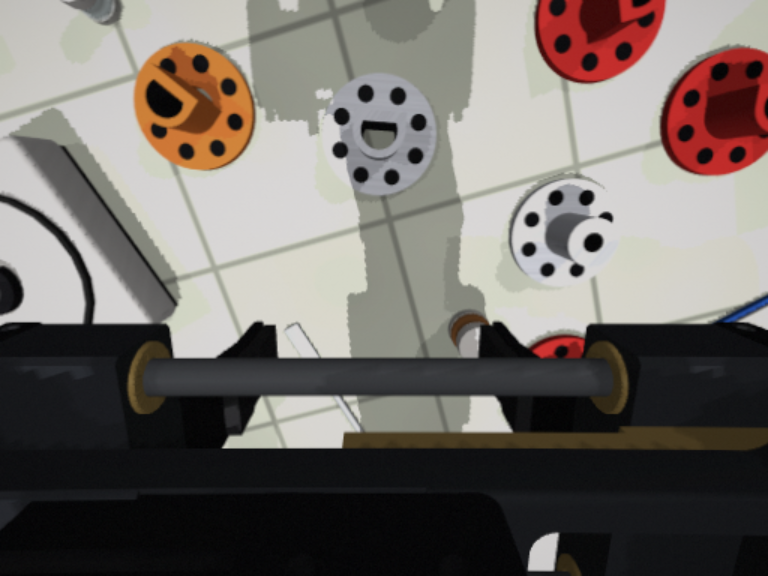

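The wrist view shows the D rotor at (379,133) of 768x576, flat side up in the picture, with the orange part at (194,104) and the round-hub rotor at (578,238). I'll fit the flange holes to get the exact pose.

```bash
cat > fit.py <<'E'
from h import *
import sys
c=dict(np.load(sys.argv[1]+".npz"))
cx,cy,z=map(float,sys.argv[2:5])
# rectified top-down view: 1 px = 0.25mm, up=+x, left=+y
n=480;g=np.arange(n)-n/2
V,U=np.meshgrid(g,g,indexing="ij")
def rect(z):
    P=np.stack([cx-V*.00025,cy-U*.00025,np.full_like(U,z)],-1)
    q=proj(c,P).reshape(n,n,2).astype(np.float32)
    return cv2.remap(c["image"],q[...,0],q[...,1],cv2.INTER_CUBIC)
im=rect(z)
gr=cv2.cvtColor(im,cv2.COLOR_RGB2GRAY)
k,lab,st,ce=cv2.connectedComponentsWithStats((gr<70).astype(np.uint8))
pts=[]
for i in range(1,k):
    if 150<st[i,4]<3000:
        p=np.array([cx-(ce[i,1]-n/2)*.00025,cy-(ce[i,0]-n/2)*.00025]);pts.append(p);print(st[i,4],p.round(4))
save("fit_"+sys.argv[1]+".png",np.hstack([cv2.resize(im,(400,400)),cv2.resize(rect(float(sys.argv[5])),(400,400))]))
E
python3 fit.py c1 .614 -.138 .010 .058
```

```text
2134 [ 0.6494 -0.1383]
2139 [ 0.64   -0.1642]
2166 [ 0.6377 -0.1134]
2191 [ 0.615  -0.1759]
2078 [ 0.6117 -0.1042]
2196 [ 0.5892 -0.1666]
2235 [ 0.5867 -0.1157]
2138 [ 0.5773 -0.1416]
```

View pics/fit_c1.png

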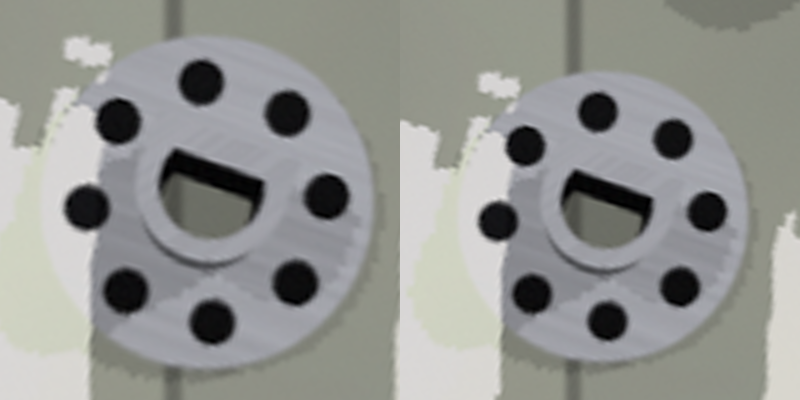

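The hole fit puts the rotor axis at (0.613,-0.140) with its flat at yaw -19.8°, and the bore edge agrees at about -20°. Moving over it and partway down.

>>> {"name": "play_rows", "arguments": {"motion": [[0.3,0,0,0,0,0.046,100],[0.55,0,0.1,0,0,0.046,100],[0.55,0,0.4,0,0,0.046,100],[0.55,0,0.6,0,0,0.046,100],[0.55,0,0.6,0,0,0.046,100]]}}

```text
time: 2.85
ee_pos: [0.6145, -0.1459, 0.0992]
eef_rot: [0.984, -0.175, -0.003, 0.0]
ft_force: [0.0, -1.2, 0.3]
width: 0.0869
```

>>> {"name": "play_rows", "arguments": {"motion": [[0,0,0,0,0,0,100]]}}

```text
time: 2.98
ee_pos: [0.618, -0.1455, 0.1046]
eef_rot: [0.985, -0.175, 0.001, 0.0]
ft_force: [0.7, 1.6, 0.6]
width: 0.0873
```

>>> {"name": "play_rows", "arguments": {"motion": [[-0.006,-0.018,0.12,0,0,0,100],[-0.006,-0.018,0.28,0,0,0,100],[-0.006,-0.018,0.38,0,0,0,100],[-0.006,-0.018,0.43,0,0,0,100],[-0.006,-0.018,0.43,0,0,0,100]]}}

```text
time: 3.6
ee_pos: [0.6175, -0.1407, 0.017]
eef_rot: [0.985, -0.174, 0.0, 0.0]
ft_force: [-0.6, 0.3, 0.7]
width: 0.0872
```

>>> {"name": "play_rows", "arguments": {"motion": [[0,0,0,0,0,0,45],[0,0,0,0,0,0,30],[0,0,0,0,0,0,20],[0,0,0,0,0,0,20],[0,0,0,0,0,0,20]], "squeeze": 40}}

```text
time: 4.22
ee_pos: [0.6173, -0.1405, 0.0166]
eef_rot: [0.985, -0.174, 0.0, 0.0]
ft_force: [-0.1, -0.9, -0.0]
width: 0.0447
```

>>> {"name": "play_rows", "arguments": {"motion": [[0,0,0,0,0,0,15],[0,0,0,0,0,0,15]]}}

```text
time: 4.47
ee_pos: [0.6172, -0.1406, 0.0166]
eef_rot: [0.985, -0.174, -0.0, 0.0]
ft_force: [-0.6, -1.2, 1.5]
width: 0.0397
```

>>> {"name": "play_rows", "arguments": {"motion": [[0,0,-0.25,0,0,0,15],[0,0,-0.55,0,0,0,15],[0,0,-0.85,0,0,0,15],[-0.2,-0.2,-0.9,0,0,0,15],[-0.4,-0.45,-0.9,0,0,0,15]]}}

```text
time: 5.1
ee_pos: [0.5732, -0.0295, 0.1975]
eef_rot: [0.984, -0.175, 0.001, -0.0]
ft_force: [1.9, 1.3, -3.4]
width: 0.0396
```

>>> {"name": "play_rows", "arguments": {"motion": [[-0.25,-0.25,0,0,0,0,15],[-0.5,-0.5,0,0,0,0,15],[-0.75,-0.75,0,0,0,0,15],[-0.87,-1,0,0,0,0,15],[-0.87,-1,0,0,0,0,15]]}}

```text
time: 5.72
ee_pos: [0.4765, 0.2221, 0.1965]
eef_rot: [0.985, -0.171, -0.0, -0.001]
ft_force: [1.0, -0.1, -2.8]
width: 0.0398
```

>>> {"name": "play_rows", "arguments": {"motion": [[0,0,0,0,0,0,15]]}}

```text
time: 5.85
ee_pos: [0.4781, 0.2184, 0.1961]
eef_rot: [0.985, -0.173, -0.0, 0.0]
ft_force: [-1.1, -1.1, -4.6]
width: 0.0395
```

```bash
python3 c.py c2
```

```text
5.85 [0.47814303 0.21836265 0.19610805] [ 9.84910425e-01 -1.73064437e-01 -3.45801038e-04  1.87312711e-04]
rotor_hub 0.59 [253.6, 246.7] [0.3893 0.2484 0.034 ]
spindle 0.83 [239.1, 83.3] [0.5802 0.1951 0.07  ]
```

View pics/c2.png

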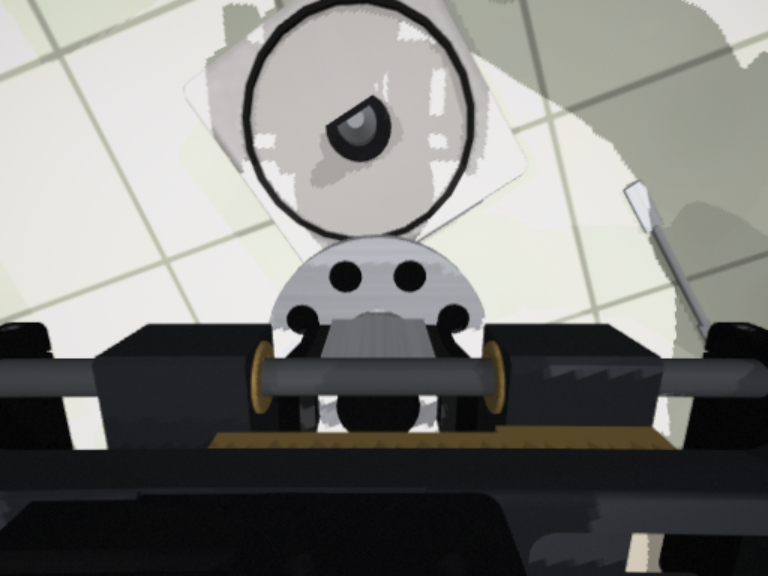

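The held rotor sits square in the jaws: its flange holes at (345,276) and (410,276) are level. The spindle is at (360,125) with its flat facing up-left. I'll rectify both views and measure them.

```bash
cat > fit2.py <<'E'
from h import *
c=dict(np.load("c2.npz"))
def rect(cx,cy,z,s,n):
    g=np.arange(n)-n/2;V,U=np.meshgrid(g,g,indexing="ij")
    P=np.stack([cx-V*s,cy-U*s,np.full_like(U,z)],-1)
    q=proj(c,P).reshape(n,n,2).astype(np.float32)
    return cv2.remap(c["image"],q[...,0],q[...,1],cv2.INTER_CUBIC)
s=.0002;n=400;cx,cy=.580,.195
im=rect(cx,cy,.07,s,n);gr=cv2.cvtColor(im,cv2.COLOR_RGB2GRAY)
k,lab,st,ce=cv2.connectedComponentsWithStats((gr<60).astype(np.uint8))
i=1+np.argmax(st[1:,4]);print("area",st[i,4]*s*s*1e6)
h=cv2.findContours((lab==i).astype(np.uint8),cv2.RETR_EXTERNAL,cv2.CHAIN_APPROX_NONE)[0][0]
h=cv2.convexHull(h)[:,0].astype(float)
W=np.stack([cx-(h[:,1]-n/2)*s,cy-(h[:,0]-n/2)*s],1)
from scipy.optimize import least_squares
# longest hull edge = flat
hh=np.roll(h,-1,0)-h;j=np.argmax(np.hypot(*hh.T));a,b=W[j],W[(j+1)%len(W)]
t=b-a;print("flat edge",a.round(4),b.round(4),"len",np.hypot(*t))
nm=np.array([t[1],-t[0]]);nm/=np.hypot(*nm)
if nm@((a+b)/2-W.mean(0))<0:nm=-nm
d=(W-a)@nm;A=W[d<-.003]
f=least_squares(lambda p:np.hypot(*(A-p[:2]).T)-p[2],[*W.mean(0),.022],loss="soft_l1",f_scale=.0005)
print("collar c,r",f.x.round(4),"yaw",np.degrees(np.arctan2(nm[1],nm[0])),"flat dist",(a-f.x[:2])@nm)
# held rotor holes
z=.1895;cx2,cy2=.51,.21
im2=rect(cx2,cy2,z,.0003,400);g2=cv2.cvtColor(im2,cv2.COLOR_RGB2GRAY)
k,lab,st,ce=cv2.connectedComponentsWithStats((g2<70).astype(np.uint8))
for i in range(1,k):
    if 200<st[i,4]<4000:print("hole",st[i,4],(cx2-(ce[i,1]-200)*.0003).round(4),(cy2-(ce[i,0]-200)*.0003).round(4))
save("fit_c2.png",np.hstack([im,im2]))
E
python3 fit2.py
```

```text
area 785.32
flat edge [0.5876 0.215 ] [0.5904 0.2012] len 0.014081193131265508
collar c,r [0.579  0.1959 0.0214] yaw 11.469530332866576 flat dist 0.01220768150616946
hole 1338 0.5459 0.2318
hole 2784 0.5607 0.1956
hole 2000 0.5394 0.1667
hole 1631 0.5105 0.222
hole 1616 0.5013 0.1959
```

View pics/fit_c2.png

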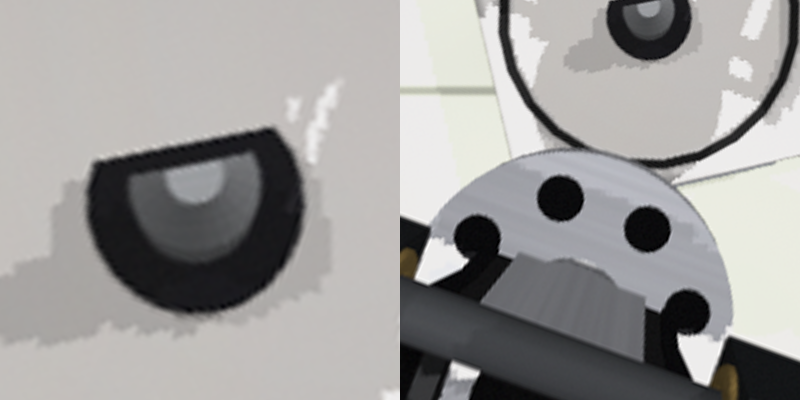

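The spindle axis is at (0.579,0.196) with its flat at about +10.6°. The held rotor is at -19.5°, with its axis 4 mm behind the TCP. I'll turn it 30.3° and hover over the spindle.

>>> {"name": "play_rows", "arguments": {"motion": [[0.2,-0.03,0,0,0,-0.11,15],[0.4,-0.06,0,0,0,-0.22,15],[0.529,-0.076,0,0,0,-0.337,15],[0.529,-0.076,0.12,0,0,-0.337,15],[0.529,-0.076,0.25,0,0,-0.337,15]]}}

```text
time: 6.62
ee_pos: [0.5843, 0.1932, 0.1456]
eef_rot: [0.996, 0.088, -0.0, 0.0]
ft_force: [-0.0, -0.2, -3.6]
width: 0.0398
```

>>> {"name": "play_rows", "arguments": {"motion": [[0,0,0,0,0,0,15],[0,0,0,0,0,0,15]]}}

```text
time: 6.88
ee_pos: [0.584, 0.1948, 0.1476]
eef_rot: [0.996, 0.089, 0.001, 0.0]
ft_force: [-0.2, -0.6, -3.3]
width: 0.0397
```

```bash
cat > d.py <<'E'
from h import *
import sys
s=r.read_state();print(s["time"],s["ee_pos"],s["eef_rot"],s["ft_force"],s["torque"])
c=eyes.camera("wrist");z=s["ee_pos"][2]-.0066
n=400;k0=.0003;cx,cy=.60,.20
g=np.arange(n)-n/2;V,U=np.meshgrid(g,g,indexing="ij")
q=proj(c,np.stack([cx-V*k0,cy-U*k0,np.full_like(U,z)],-1)).reshape(n,n,2).astype(np.float32)
im=cv2.remap(c["image"],q[...,0],q[...,1],cv2.INTER_CUBIC)
k,lab,st,ce=cv2.connectedComponentsWithStats((cv2.cvtColor(im,cv2.COLOR_RGB2GRAY)<70).astype(np.uint8))
for i in range(1,k):
    if 200<st[i,4]<4000:print("hole",st[i,4],(cx-(ce[i,1]-200)*k0).round(4),(cy-(ce[i,0]-200)*k0).round(4))
sd=eyes.camera("side")
u,v=proj(sd,[.579,.196,.11])[0].astype(int);w=45
u0,v0=u-60,v-45
save(sys.argv[1]+".png",np.hstack([cv2.resize(sd["image"][v0:v0+90,u0:u0+120],(533,400),interpolation=cv2.INTER_CUBIC),cv2.resize(im,(267,267))[:].copy() if 0 else cv2.copyMakeBorder(cv2.resize(im,(267,267)),0,133,0,0,cv2.BORDER_CONSTANT)]))
E
python3 d.py d1
```

```text
6.875 [0.58403261 0.19481354 0.14756083] [9.96054291e-01 8.87443814e-02 5.30315341e-04 5.82744860e-05] [-0.17115207 -0.56598943 -3.29843136] [ 0.04185249  0.02517534 -0.08061748]
hole 1592 0.6155 0.1868
hole 1599 0.6105 0.214
```

View pics/d1.png

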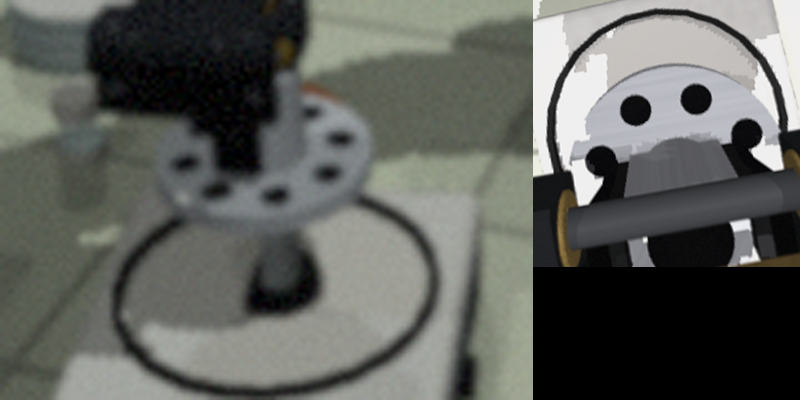

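The held rotor is at 10.4° and about 2 mm off the axis. I'll cross-check that against the side camera by projection before lowering.

```bash
cat > e.py <<'E'
from h import *
sd=eyes.camera("side");u,v=proj(sd,[.579,.196,.11])[0].astype(int);o=np.array([u-60,v-45])
th=np.linspace(0,2*np.pi,73)
def ring(x,y,z,R):
    q=(proj(sd,np.stack([x+R*np.cos(th),y+R*np.sin(th),0*th+z],1))-o)*400/90
    return q.min(0).round(1),q.max(0).round(1)
zt=r.read_state()["ee_pos"][2]
print("flange top",ring(.5802,.1944,zt-.0066,.05),"bottom",ring(.5802,.1944,zt-.0166,.05))
print("collar",ring(.579,.1959,.07,.022),"shaft at .1",(proj(sd,[[.579,.1959,.07],[.579,.1959,.1]])-o)*4.444)
for d in eyes.landmark_of(sd,"spindle")[:1]+eyes.landmark_of(sd,"rotor_hub")[:4]:print(d["p"],(np.array(d["xy"])-o)*4.444)
E
python3 e.py
```

```text
flange top (array([151.3,  86.2]), array([369.3, 211.9])) bottom (array([153.6, 103.3]), array([370.4, 229.8]))
collar (array([227.2, 240.6]), array([319.6, 298.5])) shaft at .1 [[273.53348196 268.95631331]
 [268.8737808  219.33877209]]
0.53 [284.8604 280.8608]
0.87 [261.7516 106.2116]
0.74 [920.7968 -45.3288]
0.65 [ 651.9348 -211.5344]
0.6 [ 483.9516 -160.4284]
```

```bash
cat > f.py <<'E'
from h import *
sd=eyes.camera("side");u,v=proj(sd,[.579,.196,.11])[0].astype(int);o=np.array([u-32,v-26]);S=11.
im=cv2.resize(sd["image"][o[1]:o[1]+54,o[0]:o[0]+72],None,fx=S,fy=S,interpolation=cv2.INTER_CUBIC).copy()
th=np.radians(np.arange(0,360,2));yaw=np.radians(10.6)
def D(cx,cy,z,R,f,col):
    x=np.minimum(R*np.cos(th),f);y=R*np.sin(th)
    P=np.stack([cx+x*np.cos(yaw)-y*np.sin(yaw),cy+x*np.sin(yaw)+y*np.cos(yaw),0*th+z],1)
    q=(proj(sd,P)-o+.5)*S-.5
    cv2.polylines(im,[q.round().astype(int)],True,col,1)
zt=r.read_state()["ee_pos"][2]
D(.579,.1959,.07,.022,.0122,(255,0,0));D(.579,.1959,.06,.022,.0122,(255,0,0));D(.579,.1959,.096,.012,.004,(0,255,0))
D(.5802,.1944,zt-.0066,.05,1,(0,0,255));D(.5802,.1944,zt-.0166,.05,1,(0,0,255))
D(.5802,.1944,zt+.0414,.02,.014,(0,0,255))
save("f1.png",im);print(im.shape)
E
python3 f.py
```

```text
(594, 792, 3)
```

View pics/f1.png

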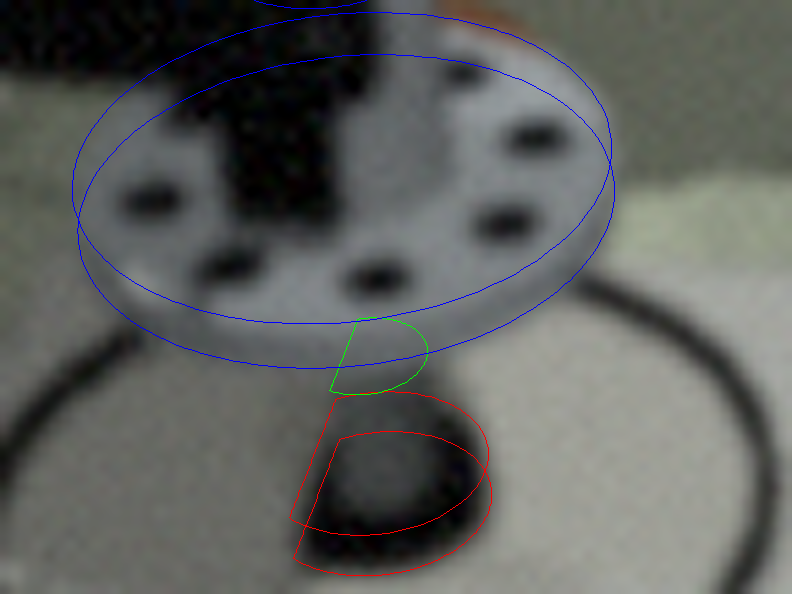

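The side overlay agrees with the wrist estimates to about 1.5 mm, for both the flange and the collar. I'll correct the offset and lower over the taper.

>>> {"name": "play_rows", "arguments": {"motion": [[-0.005,-0.009,0,0,0,0,15],[-0.005,-0.009,0.05,0,0,0,15],[-0.005,-0.009,0.1,0,0,0,15],[-0.005,-0.009,0.15,0,0,0,15],[-0.005,-0.009,0.17,0,0,0,15]]}}

```text
time: 7.8
ee_pos: [0.5816, 0.1969, 0.1113]
eef_rot: [0.996, 0.089, -0.001, 0.0]
ft_force: [-0.9, 0.5, -3.3]
width: 0.0399
```

>>> {"name": "play_rows", "arguments": {"motion": [[0,0,0,0,0,0,15]]}}

```text
time: 7.92
ee_pos: [0.5819, 0.1971, 0.1122]
eef_rot: [0.996, 0.089, -0.0, 0.0]
ft_force: [0.6, -0.1, -2.9]
width: 0.0398
```

>>> {"name": "play_rows", "arguments": {"motion": [[0.003,0.004,0.02,0,0,0,15],[0.003,0.004,0.05,0,0,0,15],[0.003,0.004,0.08,0,0,0,15],[0.003,0.004,0.1,0,0,0,15],[0.003,0.004,0.1,0,0,0,15]]}}

```text
time: 8.55
ee_pos: [0.5825, 0.1964, 0.0921]
eef_rot: [0.996, 0.089, -0.0, 0.0]
ft_force: [-0.5, -0.4, -4.5]
width: 0.0395
```

>>> {"name": "play_rows", "arguments": {"motion": [[0,0,0.01,0,0,0,15],[0,0,0.02,0,0,0,15],[0,0,0.025,0,0,0,15],[0,0,0.025,0,0,0,15]]}}

```text
time: 9.05
ee_pos: [0.5827, 0.1965, 0.0875]
eef_rot: [0.996, 0.089, -0.0, 0.0]
ft_force: [0.3, -0.2, -3.1]
width: 0.0395
```

>>> {"name": "play_rows", "arguments": {"motion": [[0,0,0.004,0,0,0,15],[0,0,0.007,0,0,0,15],[0,0,0.007,0,0,0,15]]}}

```text
time: 9.43
ee_pos: [0.5828, 0.1965, 0.0865]
eef_rot: [0.996, 0.089, 0.0, 0.0]
ft_force: [-1.7, -0.0, 1.4]
width: 0.0395
```

Contact is showing: the force along z changed from -3.1 to +1.4 N with the underside at about 0.070, so the rotor is home on the collar. Releasing it and backing off upwards.

>>> {"name": "play_rows", "arguments": {"motion": [[0,0,0,0,0,0,40],[0,0,0,0,0,0,60],[0,0,0,0,0,0,80],[0,0,0,0,0,0,90],[0,0,0,0,0,0,90]]}}

```text
time: 10.05
ee_pos: [0.5827, 0.1965, 0.0861]
eef_rot: [0.996, 0.089, 0.0, 0.0]
ft_force: [-0.4, -0.6, 0.5]
width: 0.0715
```

>>> {"name": "play_rows", "arguments": {"motion": [[0,0,-0.1,0,0,0,90],[0,0,-0.3,0,0,0,90],[0,0,-0.55,0,0,0,90],[-0.3,0,-0.65,0,0,0,90],[-0.5,0,-0.65,0,0,0,90]]}}

```text
time: 10.68
ee_pos: [0.4836, 0.1796, 0.2192]
eef_rot: [0.996, 0.09, 0.002, -0.0]
ft_force: [-0.3, 0.8, -0.1]
width: 0.0786
```

>>> {"name": "play_rows", "arguments": {"motion": [[0,0,0,0,0,0,90],[0,0,0,0,0,0,90]]}}

```text
time: 10.92
ee_pos: [0.485, 0.1787, 0.2173]
eef_rot: [0.996, 0.089, 0.001, 0.0]
ft_force: [-0.1, -0.2, -0.5]
width: 0.0783
```

```bash
sed -e 's/D(\.5802,\.1944,zt-\.0066/D(.579,.1959,.08/;s/D(\.5802,\.1944,zt-\.0166/D(.579,.1959,.07/;s/D(\.5802,\.1944,zt+\.0414/D(.579,.1959,.128/;s/f1.png/g1.png/;s/^D(.579,.1959,.07,.022.*$//' f.py > g.py
cat >> g.py <<'E'
c=eyes.camera("wrist");print(r.read_state()["ee_pos"],r.read_state()["width"])
save("g1.png",np.hstack([cv2.resize(im,(400,300)),cv2.resize(c["image"],(400,300))]))
E
python3 g.py
```

```text
(594, 792, 3)
[0.48508516 0.17884175 0.21654503] 0.07829428616902119
```

View pics/g1.png

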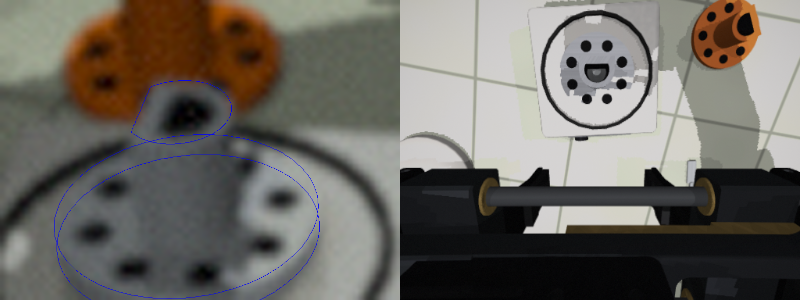

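The side view shows the rotor filling the outline predicted for the fully seated pose (flange bottom at z = 0.07). The wrist view, around (597,72), shows it on the spindle with the spindle tip inside the bore and the gripper well clear. Handing in.

```bash
python3 -c "
from bench import job;print(job.close_job())"
```

```text
the job is handed in; nothing more can be done
None
```

The D-bore rotor is on the spindle, right way up and fully home on the collar, and the gripper has let go and backed away. I handed the job in at about 11 s on the robot's clock; no verdict was reported.

- **Pick-up:** I gripped the silver rotor with the flat-sided hub by its parallel sides. The round-hub rotor and the orange and red look-alikes were never touched.
- **Alignment:** I turned the rotor from -19.8° to about +10.4°. The spindle flat measured between 10.3° and 11.5°, so they match well inside the 10° allowed.
- **Fit:** The rotor slid down with no side force. Light contact came with its underside at about 0.070 m, which is the collar height.
- **Last checks:** After release, the side view matched the outline of a seated rotor, and the wrist view showed the spindle tip inside the bore.
- **Disagreement:** Before lowering, the side camera differed from the wrist camera by about 1.5 mm, within the 2 mm play. The side-view spindle landmark, a low-confidence one (0.53), was several millimetres off the wrist estimate, and I did not use it.

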